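Close up the cup-handle casting mould

TASK

Put the plaster cup-handle mould together for casting: stand the blue-banded base block on the two slats of the grey draining tray, in the middle and lying lengthwise across the slats, then seat the yellow-banded middle block on its studs, then the red-banded top block on that, and last stand the green pouring cup in the recess of the top block. Plaster chips, so set each piece down gently, fully home and level, and leave the espresso cup, the glaze jar and the round dish mould where they are.

Things in the scene. Friction and masses are not known exactly. Their poses are not given: they have to be found in the camera images.
- base_mid (a point): Base block: white plaster, 140 (x) x 64 (y) x 30 mm high, 0.22-0.37 kg, BLUE bands across both ends. Point: its centre, 15 mm above the flat underside. Top face: blind sprue hole, two shaded cup-handle cavities, two tapered studs 6 mm high (16 mm across at foot, 9 at tip) at x,y = (46,12) and (-46,-12) mm. Same after half a turn about z. Starts flat on the table, right way up.
- middle_mid (a point): Middle block: size, mass, axes, cavities and studs as the base block, but YELLOW end bands and a 22 mm hole right through. Point: its centre. Underside: two 20 mm square sockets, 10 mm deep, that drop over the studs below with 2 mm of play; faces then touch, this point 30 mm above that of the base block, axes parallel (half a turn makes no difference). Starts flat on the table.
- top_mid (a point): Top block: size, mass, axes and sockets as the middle block, RED end bands. Point: its centre, 30 mm above that of the middle block once seated, either way round. Top face: no studs, a round recess in the middle 40 mm across and 12 mm deep (its floor 3 mm above this point), with a 22 mm hole in its floor. Starts flat on the table.
- pourcup_mid (a point): Green plastic pouring cup, open both ends, 66 mm high, about 0.09 kg: 56 mm across from 31 mm up to the rim (wall 4 mm), narrowing below to a foot 34 mm across and 19 mm high. Point: its centre, 33 mm above the underside. Yaw means nothing. It stands on the recess floor of the top block, 3 mm of play all round, this point 36 mm above top_mid: grip it at or above its middle.
- tray_top (a point): Fixed draining tray: grey plastic, 180 (x) x 150 mm (y), walls 20 mm high, two wooden slats along its y, 24 mm wide and 140 long, at x = +45 and -45 mm. Point: middle of the tray at the height of the slats' upper faces, 32 mm above the table. The base block goes over it, its x along the tray's x (either way), bridging both slats.
- espresso_mid (a point): Bystander: terracotta espresso cup, 58 mm across, 52 mm high, with a handle. Point: its centre. Leave it where it stands.
- jar_mid (a point): Bystander: amber glass glaze jar with black lid, 56 mm across, 70 mm high. Point: its centre. Leave it where it stands.
- dishmould_mid (a point): Bystander: round white plaster dish mould without bands, 72 mm across, 30 mm high. Point: its centre. Leave it where it lies.
Things that resemble listed ones, but are neither listed nor needed, are in the scene too. What is shaped like the part that bears top_mid but purple is not meant.

How it is judged:
On the way, in this order (a step that is already met when the one before it is completed fails the run):
1. base block stands across the slats in the middle of the tray, let go (horizontal distance between base_mid and tray_top below 0.015 m and z of base_mid in the frame of tray_top between 0.012 and 0.018 m and angle between base_mid's own z axis and vertical below 0.06 rad and angle between the x axis of base_mid and the x axis of tray_top, either way round below 0.15 rad and contact force between the fingers and base below 0.1 N), for 0.2 s.
2. middle block seated on the base block's studs, let go (horizontal distance between middle_mid and base_mid below 0.005 m and z of middle_mid in the frame of base_mid between 0.027 and 0.033 m and angle between middle_mid's own z axis and vertical below 0.06 rad and angle between the x axis of middle_mid and the x axis of base_mid, either way round below 0.1 rad and contact force between the fingers and middle below 0.1 N), for 0.2 s.
3. top block seated on the middle block's studs, let go (horizontal distance between top_mid and middle_mid below 0.005 m and z of top_mid in the frame of middle_mid between 0.027 and 0.033 m and angle between top_mid's own z axis and vertical below 0.06 rad and angle between the x axis of top_mid and the x axis of middle_mid, either way round below 0.1 rad and contact force between the fingers and top below 0.1 N), for 0.2 s.
4. pouring cup stands in the top block's recess, let go (horizontal distance between pourcup_mid and top_mid below 0.006 m and z of pourcup_mid in the frame of top_mid between 0.033 and 0.039 m and angle between pourcup_mid's own z axis and vertical below 0.06 rad and contact force between the fingers and pourcup below 0.1 N), for 0.2 s.
At the end, for the whole second after the job is handed in: Base on the slats within 15 mm of the tray's middle and 0.15 rad of its x axis; middle and top block each seated on the one below (5 mm sideways, 3 mm height, 0.1 rad); cup in the recess (6 mm sideways, 3 mm height); tilts under 0.06 rad; all released, at rest (all of step 1 and all of step 2 and all of step 3 and all of step 4 and linear speed of each of base, middle, top, pourcup below 0.02 m/s); the robot touches nothing.
It fails at once if the espresso cup is moved by more than 25 mm or tipped (distance of espresso_mid from where it was at the start of the episode above 0.025 m or angle between espresso_mid's own z axis and vertical above 0.5 rad).
It fails at once if the glaze jar is moved by more than 25 mm or tipped (distance of jar_mid from where it was at the start of the episode above 0.025 m or angle between jar_mid's own z axis and vertical above 0.5 rad).
It fails at once if the round dish mould is moved by more than 25 mm or tipped (distance of dishmould_mid from where it was at the start of the episode above 0.025 m or angle between dishmould_mid's own z axis and vertical above 0.5 rad).
It fails at once if a mould block or the cup is pressed hard (over 80 N between it and what is under it) (contact force between base and tray above 80 N or contact force between middle and base above 80 N or contact force between top and middle above 80 N or contact force between pourcup and top above 80 N).
It fails at once if a mould block or the cup is dropped (falls faster than 0.45 m/s with the fingers off it, about 10 mm) ((linear speed of base above 0.45 m/s and contact force between the fingers and base below 0.1 N) or (linear speed of middle above 0.45 m/s and contact force between the fingers and middle below 0.1 N) or (linear speed of top above 0.45 m/s and contact force between the fingers and top below 0.1 N) or (linear speed of pourcup above 0.45 m/s and contact force between the fingers and pourcup below 0.1 N)).
It also fails if it takes over 122 s, if anything falls off the work surface, if the arm or the gripper's body presses on something with over 40 N, if the wrist force passes 120 N, or if a joint passes its speed limit or range.

ROBOT

A 6-joint arm with a two-finger parallel gripper is mounted at the origin on the work surface. World frame = base frame: x ahead of the robot, y to its left, z up, the work surface at z = 0. Lengths are in m, angles in rad, forces in N, time in s.
With the tool pointing down it reaches from about 0.3 to 0.875 m from the base axis. Payload 4.2 kg.
Tool frame: the origin (TCP) lies on the centre line of the jaws, within the pads' length; the fingertips stand 14 mm ahead of it and the grasp point (between the pads) lies 5 mm behind it; z points along the fingers, y is the line along which they close (so a half turn about z gives the same grasp; the last joint's range is limited). The gripper opens to 85 mm and grips with 20 to 120 N. Pads are 22 mm wide; open, the fingers measure 114 mm over their backs; the gripper's body (76 mm by 85 mm) begins 54 mm behind the grasp point. The pads swing forward as they close: fully open they stand 13 mm farther back than shut.
Start: joints at [-1.16, 0.32, 1.565, -0, 1.257, -0.02], TCP at [0.24, -0.522, 0.224] pointing down, gripper open.
Joint ranges: [-3.11, 3.11], [-0.84, 2.01], [0.21, 2.61], [-1.34, 4.49], [0.05, 2.63], [-2.56, 2.56]. Speed limits (rad/s): [2.57, 2.57, 3.14, 3.14, 3.14, 3.14].

INTERFACE

Orientations are given as a rotation vector (axis times angle).
In Python, from bench import bot, optics, job gives the robot as it stands.
- The arm moves only by the tool carry_out, never from a script. Its argument "plan" is a list that holds one entry, the list of rows, each a list of 7 numbers: the shift along the world's x, y, z in cm, then the turn, a rotation vector about the world's x, y, z in rad, then the opening, from 0 (shut) to 1 (fully open). In form: [[[x, y, z, rx, ry, rz, hand], ...]]. A call has 1 to 10 rows; each row is the pose to reach, as a shift and turn from the pose commanded when the call began; what a row does not reach only later rows make up. A row lasts 1/10 s, in which the tool goes at most 50 mm and 8.59 degrees, less where a joint would pass 70% of its speed; a pose out of reach is approached as far as the arm can. A call with a gripper value outside its range is refused whole. The fingers move at their own pace and stop on an object; "squeeze" is the grip in N (left out, the last holds). Time passes only in rows, so rows that repeat a pose let the fingers close. It gives the time, the measured TCP pose, the force, the opening and the grip force at its end, in the units of the state.
- bot.state(): the state, without advancing time (a new reading comes with each control period).
- optics.capture(name): name is "scene" or "top"; returns a dict with "frame" (400x640x3 uint8, red, green, blue), "fx", "fy", "cx", "cy" (pixels), "D" ([k1, k2, p1, p2, k3] as OpenCV has them; the pictures are not rectified), "R" (3x3) and "t" (3): a world point X has camera coordinates R X + t. Camera axes: x right, y down, z forward; pixel columns grow to the right and rows downward; lengths in m; the calibration is good to about 2 mm. A picture is of the moment at which its call begins. There is no depth.
- job.hand_in(): hands the job in; it is judged then, once.
Trained networks look in a picture, given as the dict that the camera call returned (one of the last four; its "shot" number tells which), for a name from the list of things; names that differ only in an ending like _2 or _b are one class to them, and where a whole thing is asked for, a point or a joint stands for the part that bears it (a point fixed in the world has none). Each returns a list of dicts, best first, with "p" (0 to 1); they miss things now and then, are a little off and sometimes report something else, mostly with a low value. They report only what shows in the picture. A call takes as long as a camera call. They do not tell look-alikes from the thing itself.
- optics.find_in(picture, label): "extent" ([left, top, right, bottom] as shares, 0 to 1, of the picture: columns of its width, rows of its height, round what is visible of it).
- optics.spot_point(picture, label): "point" ([column, row] as shares, 0 to 1, of the picture: columns of its width, rows of its height: a listed point, or the origin of a listed thing).
The state is a dict: "time_s": time; "q": joint angles; "joint_velocities": joint speeds; "tau": joint torques, N m; "tool_pos": TCP position; "tcp_rot": TCP orientation; "contact_force": force on the tool from outside, world axes, zero at the start; "wrist_torque": the same for the moment, N m; "opening": opening from 0.0 (shut) to 1.0 (fully open); "gripper_force": force on a finger pad.
Only numpy, scipy, OpenCV 4.12 (cv2) and the standard library are available. Lean on these libraries where they do the work, as an engineer would, in place of code of your own. Each camera call takes 0.05 s, during which the arm holds its last target. There are 200 camera calls.

## Working session

There is one attempt and no reset: what is moved stays moved. The work goes in short steps, Python scripts to look and compute and a tool call to move; the robot and the scene stay as the last step left them, time stands still between calls to the robot, and variables do not carry over. Pictures are saved under pics/ and viewed, at most 18 in all, crops included, and the job is handed in when it is done.

Besides the shell and the picture viewer there is one more tool, called after "Emit:" as name(argument=value, ...) on one line, values as JSON. carry_out: Moves the arm, as the interface text tells. Its arguments: {"type":"object","properties":{"plan":{"type":"array"},"squeeze":{"type":"number"}},"required":["plan"]}

```bash
mkdir -p pics; ls; python3 - <<'E'
from bench import bot,optics,job
import cv2,pickle
s=bot.state(); print(s)
for n in ("scene","top"):
    c=optics.capture(n); cv2.imwrite(f"pics/{n}0.png",cv2.resize(c["frame"][:,:,::-1],None,fx=1.25,fy=1.25))
    print(n,c["fx"],c["cx"],c["cy"],c["D"],c["R"],c["t"])
    for l in ["base_mid","middle_mid","top_mid","pourcup_mid","tray_top","espresso_mid","jar_mid","dishmould_mid"]:
        print(l,[([round(d["point"][0]*640),round(d["point"][1]*400)],round(d["p"],2)) for d in optics.spot_point(c,l)][:3])
E
```

```text
pics
{'time_s': 0.0, 'q': array([-1.16003206e+00,  3.20304904e-01,  1.56566855e+00, -3.35492323e-05,
        1.25738232e+00, -1.99999669e-02]), 'joint_velocities': array([-0.0018396 ,  0.00155701, -0.00189603, -0.00066356,  0.00088811,
        0.00024533]), 'tau': array([-7.66898956e-04, -4.15520990e+01, -2.34162712e+01, -1.23485788e-04,
        8.13322957e-03,  2.78525384e-06]), 'tool_pos': array([ 0.23989992, -0.52203646,  0.22347886]), 'tcp_rot': array([-3.06731843e+00, -6.71071051e-01,  5.86517688e-04]), 'contact_force': array([ 1.20909169,  0.20154761, -0.53175013]), 'wrist_torque': array([ 0.02143159, -0.04100688,  0.00068271]), 'gripper_force': 0.0, 'opening': 1.0021743960782756}
scene 369.7947000299419 318.896951422877 197.91407478119987 [-0.05462497  0.          0.          0.          0.        ] [[-0.28846965  0.95744868 -0.00879166]
 [ 0.78207357  0.23031369 -0.57906522]
 [-0.55240039 -0.17391847 -0.81523381]] [ 0.11546515 -0.34238193  1.1709274 ]
base_mid [([403, 297], 0.7), ([444, 209], 0.52)]
middle_mid [([197, 243], 0.59)]
top_mid [([445, 210], 0.84), ([439, 152], 0.83)]
pourcup_mid [([214, 146], 0.98)]
tray_top [([306, 208], 0.82)]
espresso_mid [([370, 228], 0.56)]
jar_mid [([239, 195], 0.56)]
dishmould_mid [([283, 301], 0.66)]
top 407.33645939310645 327.7691150685143 198.63325516308095 [-0.00553887  0.          0.          0.          0.        ] [[ 0.0178623  -0.99983338 -0.00376074]
 [-0.97768126 -0.0166788  -0.2094306 ]
 [ 0.20933298  0.00741771 -0.97781628]] [-0.007585    0.4800418   0.93341682]
base_mid [([233, 142], 0.94), ([201, 236], 0.73)]
middle_mid [([416, 144], 0.96)]
top_mid [([212, 316], 0.85), ([202, 236], 0.65)]
pourcup_mid [([451, 240], 0.79)]
tray_top [([330, 198], 0.72)]
espresso_mid [([264, 188], 0.69)]
jar_mid [([397, 197], 0.71)]
dishmould_mid [([319, 119], 0.62)]
```

View pics/top0.png

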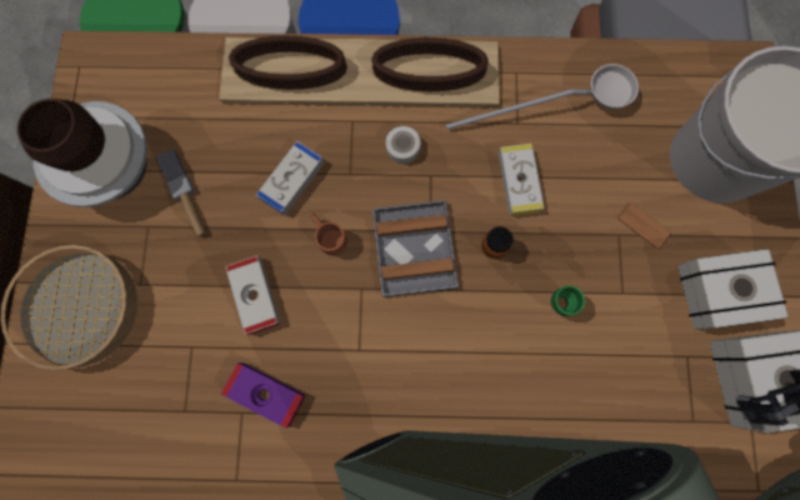

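View pics/scene0.png

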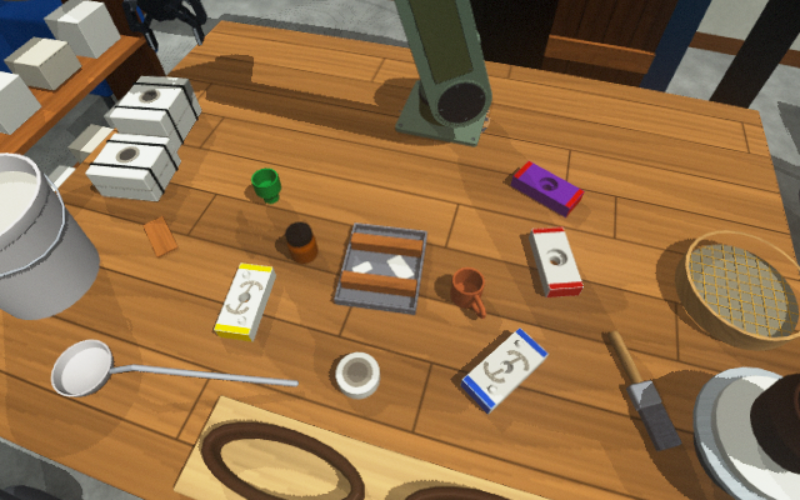

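Candidates for top_mid: the white red‑banded block at top‑picture px (252,294), and the purple one with red ends at (262,395). The description (white plaster, red bands, not purple) fits the first. I'll confirm it in a crop and fit all poses from silhouettes.

```bash
cat > h.py <<'E'
import cv2,numpy as np
from scipy.optimize import minimize
from scipy.spatial.transform import Rotation as Ro
from bench import bot,optics,job
def box(a,b,h0,h1): return np.array([[x,y,z] for x in(-a/2,a/2) for y in(-b/2,b/2) for z in(h0,h1)])/1000
def cyl(*rz):
    t=np.linspace(0,2*np.pi,40); return np.vstack([np.c_[r*np.cos(t),r*np.sin(t),0*t+z] for r,z in rz])/1000
BLK=box(140,64,-15,15); CUP=cyl((17,-33),(17,-14),(28,-2),(28,33)); TRAY=box(180,150,-32,-12)
def proj(c,P):
    K=np.array([[c["fx"],0,c["cx"]],[0,c["fy"],c["cy"]],[0,0,1.]])
    return cv2.projectPoints(np.float64(P).reshape(-1,1,3),cv2.Rodrigues(np.array(c["R"]))[0],np.float64(c["t"]),K,np.float64(c["D"]))[0][:,0]
def ray(c,uv,z):
    K=np.array([[c["fx"],0,c["cx"]],[0,c["fy"],c["cy"]],[0,0,1.]])
    p=cv2.undistortPoints(np.float64([[uv]]),K,np.float64(c["D"]))[0,0]; R=np.array(c["R"]); o=-R.T@c["t"]; d=R.T@np.r_[p,1]
    return o+d*(z-o[2])/d[2]
HUE=dict(blue=(100,130),yellow=(22,38),red=(172,4),green=(45,85))
def mask(c,kind,uv,r=55):
    h,s,v=[x.astype(int) for x in cv2.split(cv2.cvtColor(cv2.GaussianBlur(c["frame"],(3,3),0),cv2.COLOR_RGB2HSV))]
    m=np.zeros(h.shape,bool)
    if kind!="green": m|=(s<70)&(v>(50 if kind=="tray" else 95))
    if kind in HUE:
        a,b=HUE[kind]; m|=((h>=a)&(h<=b) if a<b else (h>=a)|(h<=b))&(s>110)&(v>40)
    w=np.zeros_like(m); u0,v0=map(int,uv); w[max(0,v0-r):v0+r,max(0,u0-r):u0+r]=1
    n,L,st,ce=cv2.connectedComponentsWithStats((m&w).astype(np.uint8))
    k=max(range(1,n),key=lambda i:st[i,4]); pts=cv2.findNonZero((L==k).astype(np.uint8))
    return cv2.convexHull(pts)
S=8
def render(p,o):
    im=np.zeros((110*S,110*S),np.uint8)
    cv2.fillConvexPoly(im,np.int32(np.round((p-o+0.5)*S)),1); return im
def fit(obs,model,x0,z,yaw=True):
    """obs: [(cam,hull)]"""
    T=[]
    for c,h in obs:
        o=h.reshape(-1,2).mean(0).round()-55; im=np.zeros((110,110),np.uint8)
        cv2.fillConvexPoly(im,np.int32(h.reshape(-1,2)-o),1); T.append((c,o,cv2.resize(im,None,fx=S,fy=S,interpolation=cv2.INTER_NEAREST)))
    def f(x):
        R=Ro.from_euler("z",x[2] if yaw else 0).as_matrix(); P=model@R.T+np.r_[x[:2]/100,z]; e=0
        for c,o,im in T:
            p=cv2.convexHull(np.float32(proj(c,P)))[:,0]; e+=np.mean(render(p,o)!=im)/im.mean()
        return e
    x0=np.r_[np.array(x0[:2])*100,x0[2]] 
    best=min((minimize(f,x0+np.r_[0,0,d],method="Nelder-Mead",options=dict(initial_simplex=x0+np.r_[0,0,d]+np.array([[0,0,0],[1,0,0],[0,1,0],[0,0,.25]]),xatol=.005,fatol=1e-5)) for d in((0,) if not yaw else (-.3,0,.3))),key=lambda r:r.fun)
    return np.r_[best.x[:2]/100,best.x[2]],best.fun/len(T)
E
cat > m.py <<'E'
from h import *
C={n:optics.capture(n) for n in("scene","top")}
g=dict(blue=((505,371),(290,177),BLK,.015),yellow=((246,304),(521,179),BLK,.015),red=((556,262),(252,294),BLK,.015),green=((267,184),(569,301),CUP,.033),tray=((382,268),(416,248),TRAY,.032))
for k,(a,b,M,z) in g.items():
    a=np.array(a)/1.25;b=np.array(b)/1.25
    hs=[(C["scene"],mask(C["scene"],k,a)),(C["top"],mask(C["top"],k,b))]
    p=ray(C["top"],b,z); r=cv2.minAreaRect(hs[1][1]); bx=cv2.boxPoints(r); e=max((bx[1]-bx[0],bx[2]-bx[1]),key=np.linalg.norm)
    y0=np.arctan2(-e[0],-e[1]) if k!="tray" else 0
    for o in(hs,hs[:1],hs[1:]): 
        x,f=fit(o,M,np.r_[p[:2],y0],z,k!="green"); print(k,x.round(4),round(f,3))
for k,b,z in(("espresso",(330,237),.026),("jar",(498,241),.035),("dish",(403,144),.015),("purple",(262,395),.015)):print(k,ray(C["top"],np.array(b)/1.25,z).round(3))
f=C["top"]["frame"][:,:,::-1]; cv2.imwrite("pics/crop1.png",cv2.resize(f[190:350,150:310],None,fx=3.5,fy=3.5,interpolation=2))
E
python3 m.py
```

```text
blue [ 0.6329  0.2541 -0.5712] 0.087
blue [ 0.631   0.2543 -0.5755] 0.029
blue [ 0.6378  0.2542 -0.55  ] 0.088
yellow [ 0.6385 -0.2227 -2.9989] 0.056
yellow [ 0.6383 -0.2218 -2.993 ] 0.037
yellow [ 0.6383 -0.2237 -2.9982] 0.067
red [ 0.3888  0.3124 -2.7813] 0.076
red [ 0.388   0.314  -2.8298] 0.092
red [ 0.3885  0.3118 -2.7731] 0.053
green [ 0.3852 -0.2975 -1.6516] 0.163
green [ 0.3849 -0.2971 -1.6978] 0.088
green [ 0.3847 -0.2978 -1.6173] 0.235
tray [ 0.4911 -0.0059  0.1397] 0.033
tray [ 0.4915 -0.0052  0.1418] 0.021
tray [ 0.4904 -0.0071  0.141 ] 0.038
espresso [0.506 0.16  0.026]
jar [ 0.501 -0.173  0.035]
dish [0.711 0.019 0.015]
purple [0.199 0.275 0.015]
```

View pics/crop1.png

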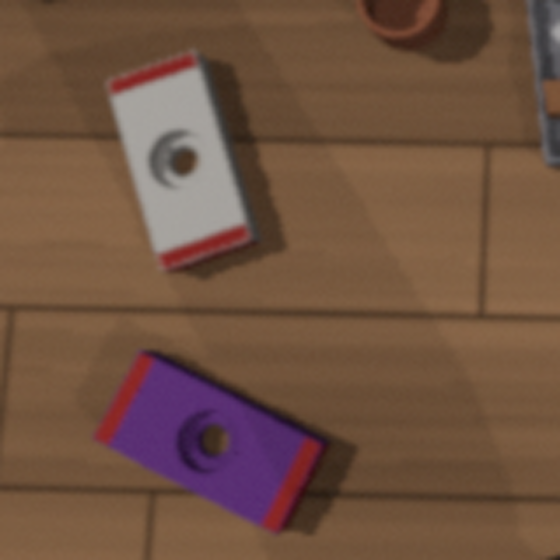

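The crop shows the white red‑banded block at crop (182,160) — that's the one meant — and the purple look‑alike at (212,440). Moving to the base block.

Emit:
carry_out(plan=[[[19.6, 38.8, -3, 0, 0, 1.07, 1], [19.6, 38.8, -3, 0, 0, 1.07, 1], [19.6, 38.8, -3, 0, 0, 1.07, 1], [19.6, 38.8, -3, 0, 0, 1.07, 1], [19.6, 38.8, -3, 0, 0, 1.07, 1], [19.6, 38.8, -3, 0, 0, 1.07, 1], [19.6, 38.8, -3, 0, 0, 1.07, 1], [19.6, 38.8, -3, 0, 0, 1.07, 1], [19.6, 38.8, -3, 0, 0, 1.07, 1]]])

```text
time_s: 1.9
tool_pos: [0.4369, -0.1319, 0.1944]
tcp_rot: [2.295, 2.144, 0.001]
contact_force: [-0.2, -0.5, 0.3]
opening: 1.003
gripper_force: 0.0
```

Emit:
carry_out(plan=[[[19.6, 38.8, -7, 0, 0, 1.07, 1], [19.6, 38.8, -7, 0, 0, 1.07, 1], [19.6, 38.8, -7, 0, 0, 1.07, 1], [19.6, 38.8, -7, 0, 0, 1.07, 1], [19.6, 38.8, -7, 0, 0, 1.07, 1], [19.6, 38.8, -7, 0, 0, 1.07, 1], [19.6, 38.8, -7, 0, 0, 1.07, 1], [19.6, 38.8, -7, 0, 0, 1.07, 1], [19.6, 38.8, -7, 0, 0, 1.07, 1], [19.6, 38.8, -7, 0, 0, 1.07, 1]]])

```text
time_s: 2.9
tool_pos: [0.6333, 0.2581, 0.1223]
tcp_rot: [-0.878, -3.016, -0.002]
contact_force: [-0.8, -0.5, -0.3]
opening: 1.002
gripper_force: 0.0
```

```bash
cat >> h.py <<'E'
def pose():
    s=bot.state(); x=Ro.from_rotvec(s["tcp_rot"]).as_matrix()[:,0]; z=Ro.from_rotvec(s["tcp_rot"]).as_matrix()[:,2]
    return np.array(s["tool_pos"]),np.arctan2(x[1],x[0]),z,s
def go(t,yaw):
    p,y,z,s=pose(); dy=(yaw-y+np.pi/2)%np.pi-np.pi/2
    print("t",s["time_s"],"pose",p.round(4),round(y,3),"tilt",z.round(3)[:2],"shift cm",((np.array(t)-p)*100).round(2),"rz",round(dy,3),"q",np.round(s["q"],2),"F",np.round(s["contact_force"],1))
E
python3 - <<'E'
from h import *
go((.632,.254,.02),-.571)
a=optics.capture("top")["frame"][90:210,140:290];b=optics.capture("scene")["frame"][200:340,320:480]
f=lambda x:cv2.resize(x,(400,360),interpolation=2)
cv2.imwrite("pics/a1.png",np.hstack([f(a),f(b)])[:,:,::-1])
E
```

```text
t 2.9 pose [0.6333 0.2581 0.1223] 2.575 tilt [-0.     0.001] shift cm [ -0.13  -0.41 -10.23] rz -0.004 q [ 0.37  0.56  1.44  0.    1.15 -0.64] F [-0.8 -0.5 -0.3]
```

View pics/a1.png

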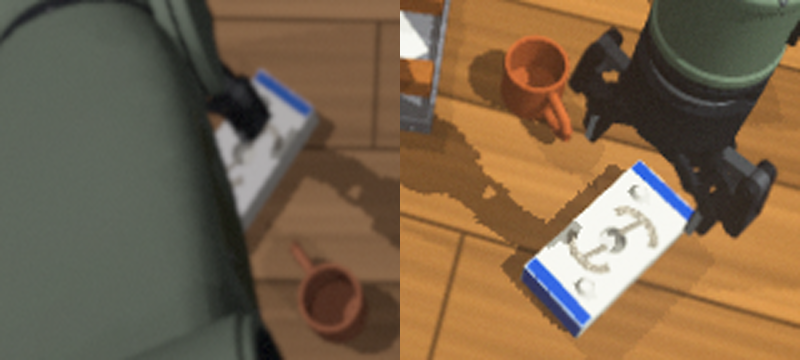

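Emit:
carry_out(plan=[[[0, 0, -4, 0, 0, 0, 1], [0, 0, -6, 0, 0, 0, 1], [0, 0, -7.5, 0, 0, 0, 1], [0, 0, -8.8, 0, 0, 0, 1], [0, 0, -9.8, 0, 0, 0, 1], [0, 0, -10.2, 0, 0, 0, 1], [0, 0, -10.2, 0, 0, 0, 1], [0, 0, -10.2, 0, 0, 0, 0.3], [0, 0, -10.2, 0, 0, 0, 0.3], [0, 0, -10.2, 0, 0, 0, 0.3]]], squeeze=40)

```text
time_s: 4.0
tool_pos: [0.6325, 0.2537, 0.023]
tcp_rot: [0.884, 3.014, 0.001]
contact_force: [0.5, 0.3, 0.1]
opening: 0.517
gripper_force: 0.0
```

Emit:
carry_out(plan=[[[0, 0, 0, 0, 0, 0, 0.3], [0, 0, 0, 0, 0, 0, 0.3], [0, 0, 0, 0, 0, 0, 0.3]]])

```text
time_s: 4.3
tool_pos: [0.6324, 0.2536, 0.0229]
tcp_rot: [0.884, 3.014, 0.001]
contact_force: [-0.5, -0.2, 2.8]
opening: 0.299
gripper_force: 1.8
```

```bash
python3 - <<'E'
from h import *
go((.632,.254,.02),-.571)
a=optics.capture("top")["frame"][90:210,140:290];b=optics.capture("scene")["frame"][200:340,320:480]
f=lambda x:cv2.resize(x,(400,360),interpolation=2)
cv2.imwrite("pics/a2.png",np.hstack([f(a),f(b)])[:,:,::-1])
E
```

```text
t 4.3 pose [0.6324 0.2536 0.0229] 2.571 tilt [0.001 0.   ] shift cm [-0.04  0.04 -0.29] rz -0.0 q [ 0.36  0.65  1.55  0.    0.95 -0.64] F [-0.5 -0.2  2.8]
```

View pics/a2.png

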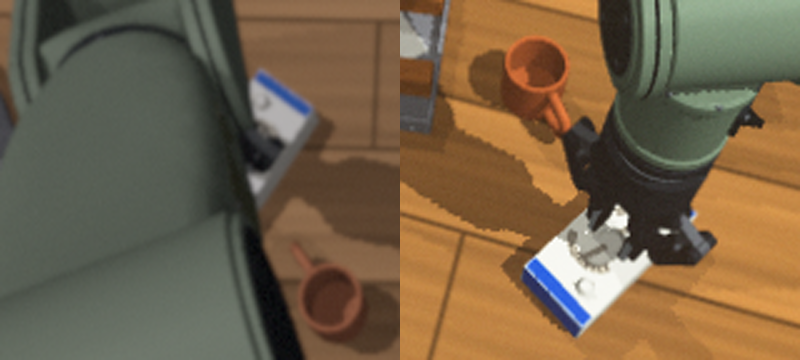

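```bash
python3 - <<'E'
from h import *
c=optics.capture("scene")
d=np.array([.5405,.8413])
for TCP,w in(((.6333,.2581,.1223),.050),((.6324,.2536,.0229),.017)):
  for s in(1,-1):
    for dz in(-.014,0,.014,.028):
        u=proj(c,np.r_[np.array(TCP[:2])+s*d*w,TCP[2]+dz])[0]
        print(s,dz,((u-[320,200])*[2.5,360/140]+[400,0]).round())
print(proj(c,np.r_[.6329,.2541,.03]).round(), c["frame"].shape)
E
```

```text
1 -0.014 [688. 250.]
1 0 [693. 243.]
1 0.014 [698. 235.]
1 0.028 [703. 228.]
-1 -0.014 [587. 153.]
-1 0 [590. 145.]
-1 0.014 [593. 136.]
-1 0.028 [596. 127.]
1 -0.014 [622. 262.]
1 0 [625. 256.]
1 0.014 [629. 249.]
1 0.028 [632. 243.]
-1 -0.014 [592. 232.]
-1 0 [595. 225.]
-1 0.014 [598. 219.]
-1 0.028 [600. 212.]
[[405. 292.]] (400, 640, 3)
```

Emit:
carry_out(plan=[[[0, 0, 2, 0, 0, 0, 0.3], [0, 0, 4, 0, 0, 0, 1], [0, 0, 4, 0, 0, 0, 1], [0, 0, 4, 0, 0, 0, 1], [0, 0, 4, 0, 0, 0, 1], [0, 0, 4, 0, 0, 0, 1], [0, 0, 4, 0, 0, 0, 1]]])

```text
time_s: 5.15
tool_pos: [0.6316, 0.2533, 0.0613]
tcp_rot: [-0.884, -3.013, 0.002]
contact_force: [0.4, -0.1, -0.4]
opening: 0.999
gripper_force: 0.0
```

Emit:
carry_out(plan=[[[0, 0, -2, 0, 0, 0, 1], [0, 0, -3.5, 0, 0, 0, 1], [0, 0, -4.4, 0, 0, 0, 1], [0, 0, -5, 0, 0, 0, 1], [0, 0, -5, 0, 0, 0, 1], [0, 0, -5, 0, 0, 0, 1]]])

```text
time_s: 5.75
tool_pos: [0.6325, 0.2536, 0.0126]
tcp_rot: [0.884, 3.014, 0.001]
contact_force: [0.2, 0.1, 0.5]
opening: 1.002
gripper_force: 0.0
```

```bash
python3 - <<'E'
from h import *
go((.632,.254,.02),-.571)
b=optics.capture("scene")["frame"][230:340,340:480]
cv2.imwrite("pics/a3.png",cv2.resize(b,(760,597),interpolation=2)[:,:,::-1])
E
```

```text
t 5.75 pose [0.6325 0.2536 0.0126] 2.571 tilt [0.001 0.   ] shift cm [-0.05  0.04  0.74] rz -0.0 q [ 0.36  0.66  1.55  0.    0.93 -0.64] F [0.2 0.1 0.5]
```

View pics/a3.png

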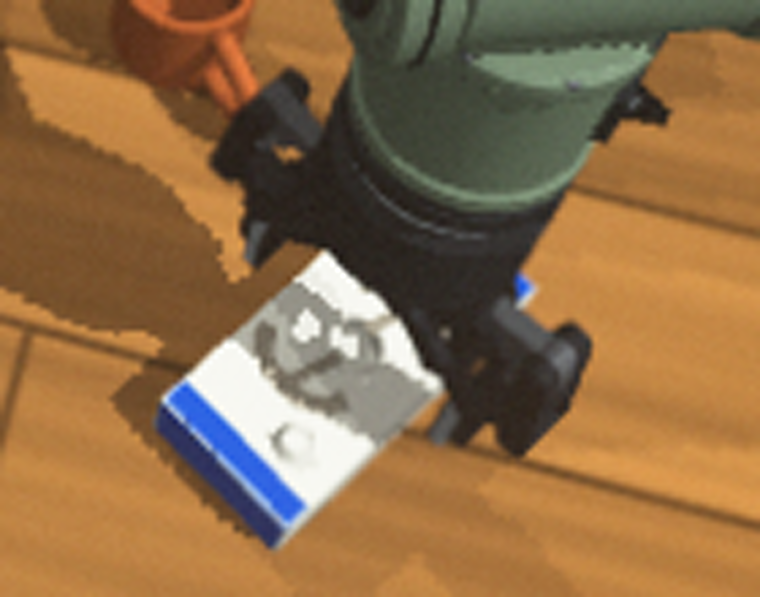

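Emit:
carry_out(plan=[[[0, 0, 0, 0, 0, 0, 0.8], [0, 0, 0, 0, 0, 0, 0.8], [0, 0, 0, 0, 0, 0, 0.3], [0, 0, 0, 0, 0, 0, 0.3], [0, 0, 0, 0, 0, 0, 0.3], [0, 0, 0, 0, 0, 0, 0.3]]])

```text
time_s: 6.4
tool_pos: [0.6327, 0.2538, 0.0134]
tcp_rot: [0.884, 3.013, 0.002]
contact_force: [-1.0, -0.6, 5.5]
opening: 0.734
gripper_force: 43.9
```

Emit:
carry_out(plan=[[[0, 0, 0.5, 0, 0, 0, 0.3], [0, 0, 2, 0, 0, 0, 0.3], [0, 0, 5, 0, 0, 0, 0.3], [0, 0, 9, 0, 0, 0, 0.3], [0, 0, 11, 0, 0, 0, 0.3], [0, 0, 11, 0, 0, 0, 0.3], [-2, -4, 11, 0, 0, 0.11, 0.3], [-4, -8, 11, 0, 0, 0.24, 0.3], [-6, -11.5, 11, 0, 0, 0.35, 0.3], [-8, -15, 11, 0, 0, 0.46, 0.3]]], squeeze=60)

```text
time_s: 7.4
tool_pos: [0.5498, 0.102, 0.1206]
tcp_rot: [-0.166, -3.134, 0.001]
contact_force: [0.7, -0.6, -2.0]
opening: 0.719
gripper_force: 66.1
```

Emit:
carry_out(plan=[[[-2, -3.5, 0, 0, 0, 0.1, 0.3], [-3.5, -6.5, 0, 0, 0, 0.19, 0.3], [-5, -9, 0, 0, 0, 0.24, 0.3], [-6.1, -11, 0, 0, 0, 0.25, 0.3], [-6.1, -11, 0, 0, 0, 0.25, 0.3], [-6.1, -11, 0, 0, 0, 0.25, 0.3], [-6.1, -11, 0, 0, 0, 0.25, 0.3]]])

```text
time_s: 8.1
tool_pos: [0.4913, -0.0059, 0.1218]
tcp_rot: [0.219, -3.133, -0.001]
contact_force: [-0.2, 0.6, -2.0]
opening: 0.721
gripper_force: 66.2
```

```bash
python3 - <<'E'
from h import *
go((.491,-.006,.045),.14)
a=optics.capture("top")["frame"][130:260,250:420];b=optics.capture("scene")["frame"][130:280,210:390]
f=lambda x:cv2.resize(x,(400,330),interpolation=2)
cv2.imwrite("pics/a4.png",np.hstack([f(a),f(b)])[:,:,::-1])
E
```

```text
t 8.1 pose [ 0.4913 -0.0059  0.1218] -3.002 tilt [-0.001  0.   ] shift cm [-0.03 -0.01 -7.68] rz 0.001 q [-0.04  0.28  1.9   0.    0.96 -1.75] F [-0.2  0.6 -2. ]
```

View pics/a4.png

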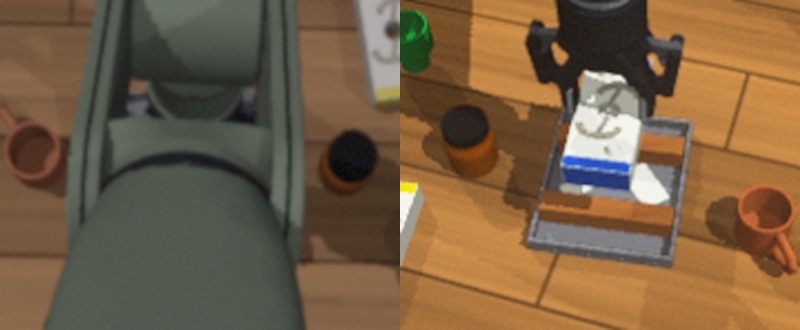

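Emit:
carry_out(plan=[[[0, 0, -2.5, 0, 0, 0, 0.3], [0, 0, -5, 0, 0, 0, 0.3], [0, 0, -6.5, 0, 0, 0, 0.3], [0, 0, -7, 0, 0, 0, 0.3], [0, 0, -7.2, 0, 0, 0, 0.3], [0, 0, -7.4, 0, 0, 0, 0.3], [0, 0, -7.5, 0, 0, 0, 0.3], [0, 0, -7.6, 0, 0, 0, 0.3], [0, 0, -7.6, 0, 0, 0, 0.3]]])

```text
time_s: 9.1
tool_pos: [0.4913, -0.0065, 0.0467]
tcp_rot: [-0.218, 3.133, 0.0]
contact_force: [0.6, 0.1, -2.0]
opening: 0.718
gripper_force: 66.1
```

Emit:
carry_out(plan=[[[0, 0, -0.05, 0, 0, 0, 0.3], [0, 0, -0.1, 0, 0, 0, 0.3], [0, 0, -0.13, 0, 0, 0, 0.3], [0, 0, -0.13, 0, 0, 0, 0.3]]])

```text
time_s: 9.5
tool_pos: [0.4913, -0.0065, 0.0457]
tcp_rot: [-0.218, 3.133, 0.0]
contact_force: [-1.7, -0.6, 4.5]
opening: 0.718
gripper_force: 67.1
```

Emit:
carry_out(plan=[[[0, 0, 0, 0, 0, 0, 0.8], [0, 0, 0, 0, 0, 0, 0.85], [0, 0, 0, 0, 0, 0, 1], [0, 0, 0, 0, 0, 0, 1], [0, 0, 0, 0, 0, 0, 1], [0, 0, 2, 0, 0, 0, 1], [0, 0, 6, 0, 0, 0, 1], [0, -4.5, 8, 0, 0, 0, 1], [2, -9, 8, 0, 0, 0, 1], [4, -13, 8, 0, 0, 0, 1]]])

```text
time_s: 10.5
tool_pos: [0.5318, -0.1381, 0.1264]
tcp_rot: [-0.219, 3.131, -0.001]
contact_force: [1.6, 0.2, 0.6]
opening: 0.999
gripper_force: 0.0
```

Emit:
carry_out(plan=[[[3.5, -3, 0, 0, 0, 0, 1], [7.5, -5.5, 0, 0, 0, 0, 1], [10.7, -8.7, 0, 0, 0, 0, 1], [10.7, -8.7, 0, 0, 0, 0, 1], [10.7, -8.7, 0, 0, 0, 0, 1]]])

```text
time_s: 11.0
tool_pos: [0.6379, -0.2238, 0.1239]
tcp_rot: [0.217, -3.132, -0.002]
contact_force: [-0.7, 0.4, -1.2]
opening: 1.001
gripper_force: 0.0
```

```bash
cat > pl.py <<'E'
from h import *
def hulls(k,xyz,cams=("scene","top"),r=48):
    o=[]
    for n in cams:
        c=optics.capture(n); o.append((c,mask(c,k,proj(c,np.array(xyz))[0],r)))
    return o
E
python3 - <<'E'
from pl import *
go((.6385,-.2227,.0135),.145)
a=optics.capture("top")["frame"][130:260,250:420];b=optics.capture("scene")["frame"][130:280,170:350]
f=lambda x:cv2.resize(x,(400,330),interpolation=2)
cv2.imwrite("pics/a5.png",np.hstack([f(a),f(b)])[:,:,::-1])
for n in("scene","top"):
    h=hulls("blue",(.491,-.006,.047),(n,)); print(n,fit(h,BLK,np.r_[.491,-.006,.14],.047))
E
```

```text
t 11.0 pose [ 0.6379 -0.2238  0.1239] -3.003 tilt [-0.002  0.001] shift cm [  0.06   0.11 -11.04] rz 0.007 q [-0.35  0.55  1.45  0.    1.14 -2.06] F [-0.7  0.4 -1.2]
scene (array([ 0.5616712 ,  0.01060685, -1.44022647]), np.float64(0.5386649574086528))
top (array([ 0.45342357,  0.04785103, -0.51230863]), np.float64(0.41768292682926833))
```

View pics/a5.png

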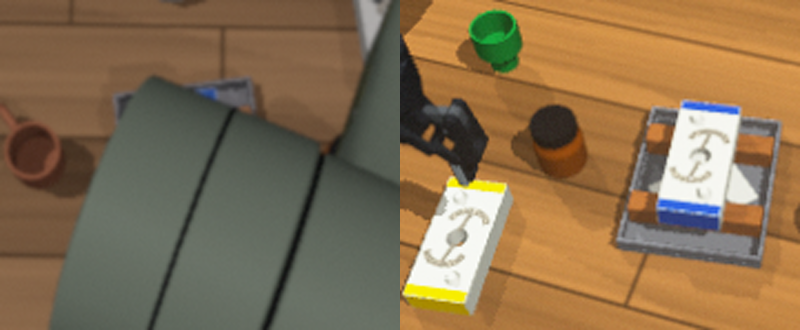

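Emit:
carry_out(plan=[[[0, 0, -4, 0, 0, 0, 1], [0, 0, -7, 0, 0, 0, 1], [0, 0, -9, 0, 0, 0, 1], [0, 0, -10.4, 0, 0, 0, 1], [0, 0, -11.1, 0, 0, 0, 1], [0, 0, -11.1, 0, 0, 0, 1], [0, 0, -11.1, 0, 0, 0, 0.8], [0, 0, -11.1, 0, 0, 0, 0.8], [0, 0, -11.1, 0, 0, 0, 0.3], [0, 0, -11.1, 0, 0, 0, 0.3]]], squeeze=50)

```text
time_s: 12.2
tool_pos: [0.6388, -0.2232, 0.0163]
tcp_rot: [-0.218, 3.132, -0.0]
contact_force: [-1.7, 2.7, 6.5]
opening: 0.707
gripper_force: 52.3
```

Emit:
carry_out(plan=[[[0, 0, 0, 0, 0, 0, 0.3], [0, 0, 0, 0, 0, 0, 0.3], [0, 0, 0, 0, 0, 0, 0.3]]])

```text
time_s: 12.5
tool_pos: [0.6388, -0.2232, 0.0163]
tcp_rot: [-0.218, 3.132, -0.0]
contact_force: [-1.5, 1.6, 7.0]
opening: 0.71
gripper_force: 52.3
```

```bash
sed -i 's/def mask(c,kind,uv,r=55):/def mask(c,kind,uv,r=55,vmin=95):/; s/(50 if kind=="tray" else 95)/(50 if kind=="tray" else vmin)/' h.py
sed -i 's/r=48):/r=48,vmin=95):/; s/\[0\],r)/[0],r,vmin)/' pl.py
python3 - <<'E'
from pl import *
for v in(150,170,190):
    h=hulls("blue",(.491,-.006,.047),("scene",),44,v); print(v,fit(h,BLK,np.r_[.491,-.006,.14],.047))
c=h[0][0];print(proj(c,np.array([.491,-.006,.047])), c["frame"][195:235:4,270:345:5].max(2))
E
```

```text
150 (array([ 0.48970497, -0.00378902,  0.09272793]), np.float64(0.25241522082018925))
170 (array([ 0.49050427, -0.0052686 ,  0.13040662]), np.float64(0.22579671300659754))
190 (array([ 0.4913972 , -0.00509371,  0.14594486]), np.float64(0.20311714429361488))
[[305.03501921 203.49559309]] [[169 117 112 111  98 247 246 235 247 237 203 166 173 192 138]
 [174 126 101  93 113 246 232 195 236 246 149 133 144 184 141]
 [164 110  95  82 225 246 245 226 246 246 127 113 113 110 145]
 [160 117  94  97 242 245 237 246 245 246 236 138 133  85 150]
 [157 143  83  97 246 222 215 194 245 246 236 196 137  81 158]
 [143 122  82 178 247 246 246 242 246 243 235 236 134 104 151]
 [ 80 202 182 127 247 247 247 207 243 227 234 236 215 137 151]
 [114 200 162 165 224 226 225 226 231 187 175 164 172 154 153]
 [129 111  98  91 124 123 157 187 226 153 165 170 194 124 159]
 [150 115  79  95 110 124 127 126 125 116 137 157 190 134 145]]
```

```bash
cat >> pl.py <<'E'
def along(p,yaw,ztop,cam="scene",save=None):
    """centre offset (mm) along the block's x from assumed pose p, from inner band edges"""
    c=optics.capture(cam); f=cv2.GaussianBlur(c["frame"],(3,3),0).astype(np.float32)
    sat=f.max(2)-f.min(2); x=np.arange(-82,82.01,.5); out=[]; d=np.array([np.cos(yaw),np.sin(yaw)]); n=np.array([-d[1],d[0]])
    for y in range(-24,25,4):
        P=np.c_[np.array(p)+(x[:,None]*d+y*n)/1000,np.full(len(x),ztop)]
        u=proj(c,P).astype(np.float32); g=np.gradient(cv2.remap(sat,u[:,:1],u[:,1:],1)[:,0])
        def ed(lo,hi,s):
            m=(x>=lo)&(x<=hi); w=np.clip(s*g[m],0,None)**2; return (w*x[m]).sum()/w.sum()
        a,b=ed(-66,-46,-1),ed(46,66,1); out.append((a,b))
    o=np.array(out); m=np.median(o,0); print(cam,"edges",m.round(1),"spread",o.std(0).round(1),"centre",round(m.mean(),2)); return m
E
python3 - <<'E'
from pl import *
along((.4913,-.0065),.14,.062)
along((.4913,-.0065),.14,.062)
E
```

```text
scene edges [-58.   59.4] spread [0.1 0.2] centre 0.68
scene edges [-58.   59.4] spread [0.1 0.2] centre 0.68
```

Emit:
carry_out(plan=[[[0, 0, 0.5, 0, 0, 0, 0.3], [0, 0, 2, 0, 0, 0, 0.3], [0, 0, 6, 0, 0, 0, 0.3], [0, 0, 10, 0, 0, 0, 0.3], [0, 0, 14, 0, 0, 0, 0.3], [-2, 3, 14, 0, 0, 0, 0.3], [-5, 6.5, 14, 0, 0, 0, 0.3], [-8, 11, 14, 0, 0, 0, 0.3], [-11, 15.5, 14, 0, 0, 0, 0.3], [-13.5, 19.3, 14, 0, 0, 0, 0.3]]])

```text
time_s: 13.75
tool_pos: [0.5038, -0.0324, 0.1548]
tcp_rot: [-0.217, 3.133, -0.0]
contact_force: [0.9, 1.4, -3.0]
opening: 0.702
gripper_force: 55.6
```

Emit:
carry_out(plan=[[[-1.3, 2.35, -1, 0, 0, 0, 0.3], [-1.3, 2.35, -3, 0, 0, 0, 0.3], [-1.3, 2.35, -4, 0, 0, 0, 0.3], [-1.3, 2.35, -4, 0, 0, 0, 0.3], [-1.3, 2.35, -4, 0, 0, 0, 0.3]]])

```text
time_s: 14.25
tool_pos: [0.4929, -0.0106, 0.1145]
tcp_rot: [-0.217, 3.133, -0.0]
contact_force: [0.3, -0.1, -2.2]
opening: 0.704
gripper_force: 55.6
```

Emit:
carry_out(plan=[[[0, 0, 0, 0, 0, 0, 0.3], [0, 0, 0, 0, 0, 0, 0.3]]])

```text
time_s: 14.45
tool_pos: [0.4928, -0.0105, 0.1146]
tcp_rot: [-0.217, 3.133, -0.0]
contact_force: [-0.5, -0.5, -3.1]
opening: 0.699
gripper_force: 55.6
```

```bash
python3 - <<'E'
from pl import *
p,y,z,s=pose(); print(p.round(4),y+np.pi,z.round(3))
along(p[:2],y+np.pi,p[2]+.0137)
a=optics.capture("scene")["frame"][100:250,210:390]
cv2.imwrite("pics/a6.png",cv2.resize(a,(720,600),interpolation=2)[:,:,::-1])
E
```

```text
[ 0.4928 -0.0105  0.1146] 0.13839915930389735 [ 0.001  0.    -1.   ]
scene edges [-55.6  59.1] spread [4.1 0.2] centre 1.71
```

View pics/a6.png

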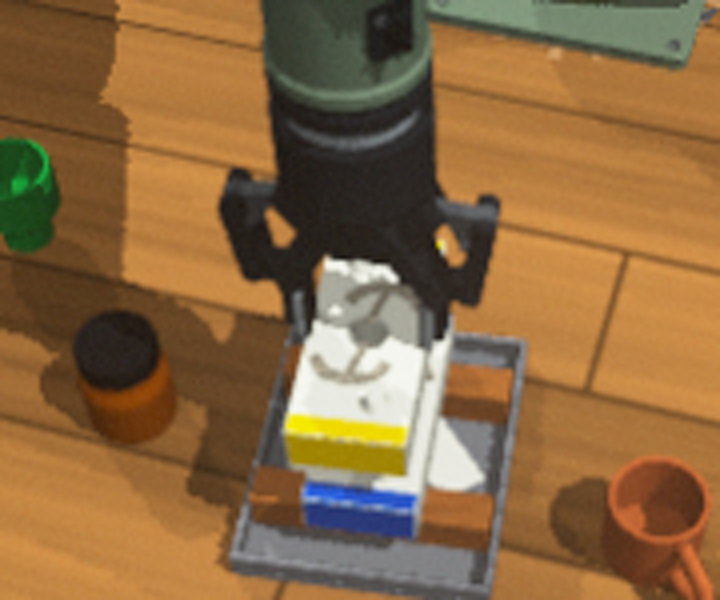

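Emit:
carry_out(plan=[[[-0.12, 0.4, 0, 0, 0, 0, 0.3], [-0.12, 0.4, -1, 0, 0, 0, 0.3], [-0.12, 0.4, -2, 0, 0, 0, 0.3], [-0.12, 0.4, -2.6, 0, 0, 0, 0.3], [-0.12, 0.4, -2.8, 0, 0, 0, 0.3], [-0.12, 0.4, -2.8, 0, 0, 0, 0.3], [-0.12, 0.4, -2.8, 0, 0, 0, 0.3]]])

```text
time_s: 15.25
tool_pos: [0.4912, -0.0061, 0.0861]
tcp_rot: [-0.218, 3.134, 0.0]
contact_force: [0.4, 0.1, -3.2]
opening: 0.699
gripper_force: 55.6
```

Aligned within 0.5 mm; lower onto the studs.

Emit:
carry_out(plan=[[[0.03, -0.03, -0.1, 0, 0, 0, 0.3], [0.03, -0.03, -0.2, 0, 0, 0, 0.3], [0.03, -0.03, -0.3, 0, 0, 0, 0.3], [0.03, -0.03, -0.4, 0, 0, 0, 0.3], [0.03, -0.03, -0.5, 0, 0, 0, 0.3], [0.03, -0.03, -0.6, 0, 0, 0, 0.3], [0.03, -0.03, -0.65, 0, 0, 0, 0.3], [0.03, -0.03, -0.65, 0, 0, 0, 0.3]]])

```text
time_s: 16.05
tool_pos: [0.4912, -0.0063, 0.0794]
tcp_rot: [0.218, -3.134, -0.0]
contact_force: [0.3, -0.3, -3.6]
opening: 0.702
gripper_force: 55.6
```

Emit:
carry_out(plan=[[[0, 0, -0.05, 0, 0, 0, 0.3], [0, 0, -0.1, 0, 0, 0, 0.3], [0, 0, -0.13, 0, 0, 0, 0.3], [0, 0, -0.13, 0, 0, 0, 0.3]]])

```text
time_s: 16.45
tool_pos: [0.4913, -0.0063, 0.0786]
tcp_rot: [-0.218, 3.134, 0.0]
contact_force: [-1.5, 0.4, 0.5]
opening: 0.703
gripper_force: 57.2
```

Emit:
carry_out(plan=[[[0, 0, 0, 0, 0, 0, 0.8], [0, 0, 0, 0, 0, 0, 0.85], [0, 0, 0, 0, 0, 0, 1], [0, 0, 0, 0, 0, 0, 1], [0, 0, 0, 0, 0, 0, 1], [0, 0, 2, 0, 0, 0, 1], [0, 0, 6, 0, 0, 0, 1], [-1.5, 4.5, 7, 0, 0, 0, 1], [-3, 9, 7, 0, 0, 0.1, 1], [-4.5, 13.5, 7, 0, 0, 0.2, 1]]])

```text
time_s: 17.45
tool_pos: [0.4461, 0.1298, 0.149]
tcp_rot: [-0.534, 3.094, 0.001]
contact_force: [-0.2, 0.7, -0.0]
opening: 0.999
gripper_force: 0.0
```

Emit:
carry_out(plan=[[[-1.5, 4.5, 0, 0, 0, 0.02, 1], [-3, 9, 0, 0, 0, 0.02, 1], [-4.5, 13.5, -2, 0, 0, 0.02, 1], [-5.7, 17.5, -3, 0, 0, 0.02, 1], [-5.7, 18.3, -3, 0, 0, 0.02, 1], [-5.7, 18.3, -3, 0, 0, 0.02, 1], [-5.7, 18.3, -3, 0, 0, 0.02, 1]]])

```text
time_s: 18.15
tool_pos: [0.3896, 0.3109, 0.1185]
tcp_rot: [-0.561, 3.091, -0.001]
contact_force: [-0.1, -1.3, 0.6]
opening: 0.998
gripper_force: 0.0
```

```bash
python3 - <<'E'
from pl import *
along((.4913,-.0063),.14,.092)
along((.389,.3125),.355,.03)
go((.389,.3125,.0145),.355)
a=optics.capture("scene")["frame"]
f=lambda x:cv2.resize(x,(400,330),interpolation=2)
cv2.imwrite("pics/a7.png",np.hstack([f(a[110:260,220:400]),f(a[130:270,350:520])])[:,:,::-1])
E
```

```text
scene edges [-58.  59.] spread [0.2 0.2] centre 0.5
scene edges [-58.1  58.7] spread [0.3 0.3] centre 0.32
t 18.25 pose [0.3898 0.3104 0.1186] -2.784 tilt [0. 0.] shift cm [ -0.08   0.21 -10.41] rz -0.002 q [ 0.65  0.3   1.89 -0.    0.95 -1.28] F [ 0.2 -0.6  0.8]
```

View pics/a7.png

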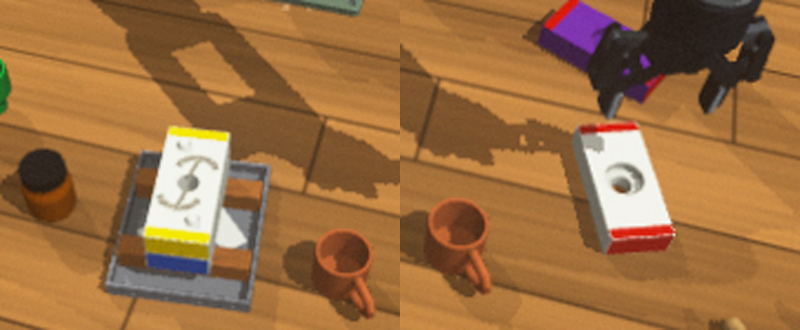

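Emit:
carry_out(plan=[[[-0.08, 0.2, -4, 0, 0, 0, 1], [-0.08, 0.2, -7, 0, 0, 0, 1], [-0.08, 0.2, -9, 0, 0, 0, 1], [-0.08, 0.2, -10, 0, 0, 0, 1], [-0.08, 0.2, -10.35, 0, 0, 0, 1], [-0.08, 0.2, -10.35, 0, 0, 0, 1], [-0.08, 0.2, -10.35, 0, 0, 0, 0.8], [-0.08, 0.2, -10.35, 0, 0, 0, 0.8], [-0.08, 0.2, -10.35, 0, 0, 0, 0.3], [-0.08, 0.2, -10.35, 0, 0, 0, 0.3]]])

```text
time_s: 19.3
tool_pos: [0.391, 0.3177, 0.0205]
tcp_rot: [-0.557, 3.083, 0.012]
contact_force: [2.1, 0.4, 0.5]
opening: 0.484
gripper_force: 0.0
```

Emit:
carry_out(plan=[[[0, 0, 0, 0, 0, 0, 0.3], [0, 0, 0, 0, 0, 0, 0.3], [0, 0, 0, 0, 0, 0, 0.3]]])

```text
time_s: 19.6
tool_pos: [0.3886, 0.3141, 0.015]
tcp_rot: [-0.561, 3.09, 0.001]
contact_force: [0.1, 2.0, 1.1]
opening: 0.302
gripper_force: 1.0
```

Emit:
carry_out(plan=[[[0, 0, 1, 0, 0, 0, 0.3], [0, 0, 4, 0, 0, 0, 0.5], [0, 0, 6, 0, 0, 0, 1], [0, 0, 8, 0, 0, 0, 1], [0, 0, 8, 0, 0, 0, 1], [0, 0, 8, 0, 0, 0, 1]]])

```text
time_s: 20.2
tool_pos: [0.3882, 0.3133, 0.0946]
tcp_rot: [0.561, -3.091, 0.001]
contact_force: [0.1, -0.9, -0.5]
opening: 0.999
gripper_force: 0.0
```

```bash
python3 - <<'E'
from pl import *
along((.389,.3125),.355,.03)
go((.389,.3125,.0145),.355)
a=optics.capture("scene")["frame"]
cv2.imwrite("pics/a8.png",cv2.resize(a[130:250,370:510],(700,600),interpolation=2)[:,:,::-1])
E
```

```text
scene edges [-56.8  59.3] spread [3.1 1.5] centre 1.23
t 20.25 pose [0.3878 0.313  0.094 ] -2.782 tilt [-0.001 -0.001] shift cm [ 0.12 -0.05 -7.95] rz -0.004 q [ 0.66  0.33  1.92 -0.    0.89 -1.27] F [ 0.2  0.3 -0.3]
```

View pics/a8.png

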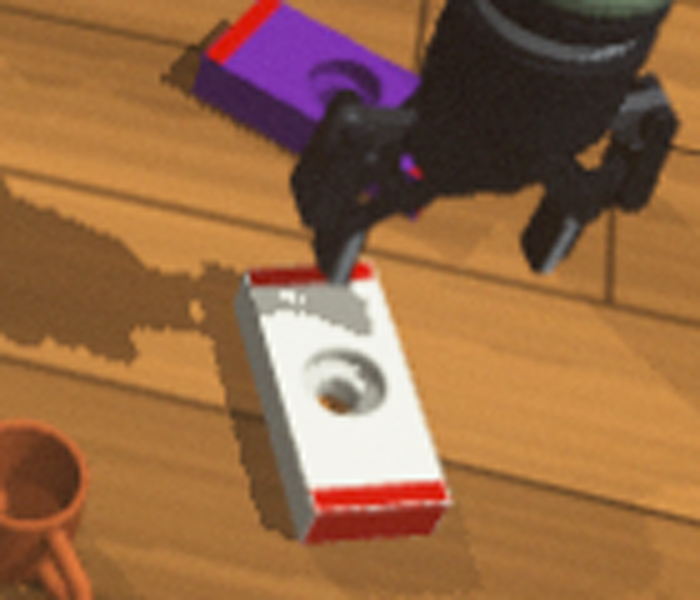

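```bash
python3 - <<'E'
from pl import *
c=optics.capture("scene"); p,y,z,s=pose()
n=np.array([-np.sin(y),np.cos(y)])
f=lambda q:((proj(c,q)[0]-[370,130])*5).round()
for sg in(1,-1):
  for dz in(-.014,0,.014,.028): print(sg,dz,f(np.r_[p[:2]+sg*n*.045,p[2]+dz]))
print("tcp",f(p),"block",f(np.array([.389,.3125,.03])))
for sx,sy in((1,1),(1,-1),(-1,-1),(-1,1)):
  d=np.array([np.cos(.355),np.sin(.355)]);m=np.array([-d[1],d[0]]);print(f(np.r_[np.array([.389,.3125])+.07*sx*d+.032*sy*m,.03]))
E
```

```text
1 -0.014 [311. 316.]
1 0 [319. 298.]
1 0.014 [327. 279.]
1 0.028 [334. 260.]
-1 -0.014 [503. 305.]
-1 0 [513. 287.]
-1 0.014 [523. 268.]
-1 0.028 [534. 248.]
tcp [417. 292.] block [377. 374.]
[485. 496.]
[348. 505.]
[278. 262.]
[403. 255.]
```

Emit:
carry_out(plan=[[[0, 0, 5, 0, 0, 0, 1], [0, 0, 7, 0, 0, 0, 1], [0, 0, 7, 0, 0, 0, 1]]])

```text
time_s: 20.65
tool_pos: [0.3898, 0.3147, 0.1668]
tcp_rot: [-0.56, 3.087, 0.004]
contact_force: [-0.1, -0.2, -0.7]
opening: 1.002
gripper_force: 0.0
```

```bash
python3 - <<'E'
from pl import *
for v in(95,130):
    h=hulls("red",(.389,.302,.015),("scene",),36,v); x,e=fit(h,BLK,np.r_[.389,.302,.34],.015); print(v,x.round(4),e,cv2.boundingRect(h[0][1]))
along(x[:2],x[2],.03)
go((*x[:2],.008),x[2])
E
```

```text
95 [0.3942 0.2962 0.3623] 0.0563014168190128 (417, 183, 42, 54)
130 [0.3948 0.2988 0.325 ] 0.11833609271523178 (420, 183, 39, 55)
scene edges [-58.2  59. ] spread [0.8 0.6] centre 0.38
t 20.8 pose [0.3875 0.313  0.1631] -2.782 tilt [-0.003 -0.002] shift cm [  0.73  -1.42 -15.51] rz -0.034 q [ 0.66  0.25  1.83  0.    1.07 -1.27] F [-0.4  0.4 -0. ]
```

Emit:
carry_out(plan=[[[0.67, -1.68, -1, 0, 0, 0, 1], [0.67, -1.68, -5, 0, 0, 0, 1], [0.67, -1.68, -9, 0, 0, 0, 1], [0.67, -1.68, -11, 0, 0, 0, 1], [0.67, -1.68, -13, 0, 0, 0, 1], [0.67, -1.68, -14.5, 0, 0, 0, 1], [0.67, -1.68, -15.3, 0, 0, 0, 1], [0.67, -1.68, -15.3, 0, 0, 0, 1], [0.67, -1.68, -15.3, 0, 0, 0, 1]]])

```text
time_s: 21.7
tool_pos: [0.395, 0.2968, 0.0116]
tcp_rot: [0.561, -3.09, 0.0]
contact_force: [-0.1, -0.4, -0.0]
opening: 0.999
gripper_force: 0.0
```

Emit:
carry_out(plan=[[[-0.05, -0.05, -0.3, 0, 0, 0, 1], [-0.05, -0.05, -0.3, 0, 0, 0, 0.85], [-0.05, -0.05, -0.3, 0, 0, 0, 0.8], [-0.05, -0.05, -0.3, 0, 0, 0, 0.7], [-0.05, -0.05, -0.3, 0, 0, 0, 0.3], [-0.05, -0.05, -0.3, 0, 0, 0, 0.3], [-0.05, -0.05, -0.3, 0, 0, 0, 0.3]]])

```text
time_s: 22.4
tool_pos: [0.3949, 0.2964, 0.0096]
tcp_rot: [-0.561, 3.09, 0.001]
contact_force: [-1.9, -1.5, 5.3]
opening: 0.732
gripper_force: 54.5
```

Emit:
carry_out(plan=[[[0, 0, 0.5, 0, 0, 0, 0.3], [0, 0, 2, 0, 0, 0, 0.3], [0, 0, 6, 0, 0, 0, 0.3], [0, 0, 10, 0, 0, 0, 0.3], [0.5, -1.5, 14, 0, 0, 0, 0.3], [1.5, -5, 15.5, 0, 0, -0.04, 0.3], [3, -9.5, 15.5, 0, 0, -0.08, 0.3], [4.3, -13.5, 15.5, 0, 0, -0.12, 0.3], [5.7, -18, 15.5, 0, 0, -0.16, 0.3], [7, -22, 15.5, 0, 0, -0.2, 0.3]]])

```text
time_s: 23.4
tool_pos: [0.4644, 0.0744, 0.1638]
tcp_rot: [0.247, -3.132, 0.0]
contact_force: [0.9, -0.1, -3.0]
opening: 0.726
gripper_force: 56.5
```

Emit:
carry_out(plan=[[[1.3, -4, 0, 0, 0, -0.02, 0.3], [2.2, -7, 0, 0, 0, -0.02, 0.3], [2.6, -8.1, -1, 0, 0, -0.02, 0.3], [2.6, -8.1, -2.5, 0, 0, -0.02, 0.3], [2.6, -8.1, -2.5, 0, 0, -0.02, 0.3], [2.6, -8.1, -2.5, 0, 0, -0.02, 0.3]]])

```text
time_s: 24.0
tool_pos: [0.49, -0.004, 0.1384]
tcp_rot: [0.219, -3.132, -0.001]
contact_force: [-0.1, 0.1, -2.0]
opening: 0.727
gripper_force: 56.5
```

```bash
python3 - <<'E'
from pl import *
p,y,z,s=pose()
go((.4912,-.0063,.1016),.139)
along(p[:2],y+np.pi,p[2]+.0204)
a=optics.capture("scene")["frame"][90:250,210:390]
cv2.imwrite("pics/a9.png",cv2.resize(a,(675,600),interpolation=2)[:,:,::-1])
E
```

```text
t 24.0 pose [ 0.49   -0.004   0.1384] -3.002 tilt [-0.002  0.   ] shift cm [ 0.12 -0.23 -3.68] rz -0.001 q [-0.03  0.26  1.88  0.    1.   -1.74] F [-0.1  0.1 -2. ]
scene edges [-54.1  59.9] spread [4.6 0.2] centre 2.9
```

View pics/a9.png

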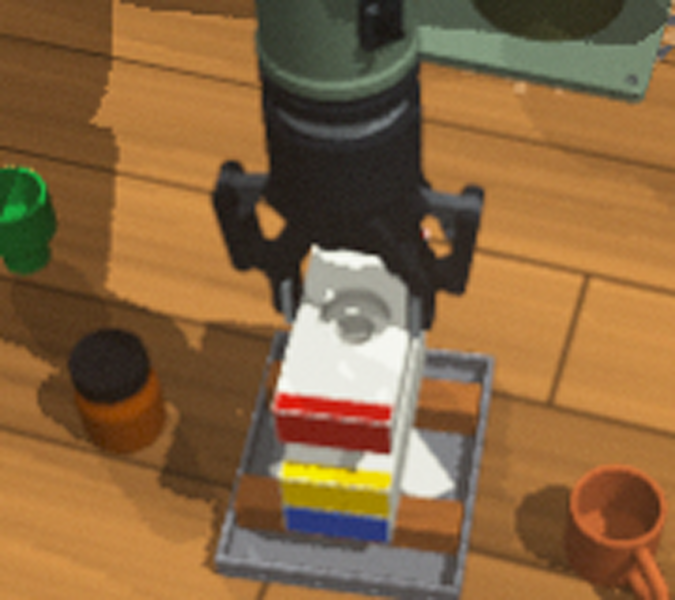

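Emit:
carry_out(plan=[[[0.04, -0.24, 0, 0, 0, 0, 0.3], [0.04, -0.24, -1, 0, 0, 0, 0.3], [0.04, -0.24, -2, 0, 0, 0, 0.3], [0.04, -0.24, -2.6, 0, 0, 0, 0.3], [0.04, -0.24, -2.8, 0, 0, 0, 0.3], [0.04, -0.24, -2.8, 0, 0, 0, 0.3], [0.04, -0.24, -2.8, 0, 0, 0, 0.3]]])

```text
time_s: 24.8
tool_pos: [0.4913, -0.007, 0.1108]
tcp_rot: [-0.218, 3.134, 0.0]
contact_force: [0.3, -0.1, -2.4]
opening: 0.73
gripper_force: 56.5
```

Emit:
carry_out(plan=[[[-0.09, 0.06, -0.2, 0, 0, 0, 0.3], [-0.09, 0.06, -0.35, 0, 0, 0, 0.3], [-0.09, 0.06, -0.45, 0, 0, 0, 0.3], [-0.09, 0.06, -0.55, 0, 0, 0, 0.3], [-0.09, 0.06, -0.65, 0, 0, 0, 0.3], [-0.09, 0.06, -0.75, 0, 0, 0, 0.3], [-0.09, 0.06, -0.8, 0, 0, 0, 0.3], [-0.09, 0.06, -0.8, 0, 0, 0, 0.3]]])

```text
time_s: 25.6
tool_pos: [0.4901, -0.0064, 0.1027]
tcp_rot: [0.218, -3.134, -0.0]
contact_force: [0.2, -0.6, -2.7]
opening: 0.727
gripper_force: 56.5
```

Emit:
carry_out(plan=[[[0.02, 0, -0.04, 0, 0, 0, 0.3], [0.02, 0, -0.08, 0, 0, 0, 0.3], [0.02, 0, -0.12, 0, 0, 0, 0.3], [0.02, 0, -0.12, 0, 0, 0, 0.3]]])

```text
time_s: 26.0
tool_pos: [0.4904, -0.0064, 0.1017]
tcp_rot: [-0.218, 3.134, 0.0]
contact_force: [-1.4, 0.1, -1.0]
opening: 0.728
gripper_force: 56.6
```

Emit:
carry_out(plan=[[[0, 0, -0.02, 0, 0, 0, 0.3], [0, 0, -0.04, 0, 0, 0, 0.3], [0, 0, -0.04, 0, 0, 0, 0.3]]])

```text
time_s: 26.3
tool_pos: [0.4904, -0.0065, 0.1016]
tcp_rot: [-0.218, 3.134, 0.0]
contact_force: [-1.5, -0.2, 3.7]
opening: 0.73
gripper_force: 57.2
```

Emit:
carry_out(plan=[[[0, 0, 0, 0, 0, 0, 0.8], [0, 0, 0, 0, 0, 0, 0.85], [0, 0, 0, 0, 0, 0, 1], [0, 0, 0, 0, 0, 0, 1], [0, 0, 0, 0, 0, 0, 1], [0, 0, 2, 0, 0, 0, 1], [0, 0, 6, 0, 0, 0, 1], [-1.5, -4.2, 6, 0, 0, -0.1, 1], [-3, -8.5, 6, 0, 0, -0.2, 1], [-4.5, -12.7, 6, 0, 0, -0.3, 1]]])

```text
time_s: 27.3
tool_pos: [0.445, -0.1346, 0.1615]
tcp_rot: [0.256, 3.13, -0.0]
contact_force: [0.9, -0.4, 0.9]
opening: 0.999
gripper_force: 0.0
```

Emit:
carry_out(plan=[[[-1.5, -4.2, 0, 0, 0, -0.1, 1], [-3, -8.5, 0, 0, 0, -0.2, 1], [-4.5, -12.5, -1, 0, 0, -0.3, 1], [-5.9, -16.4, -2, 0, 0, -0.3, 1], [-5.9, -16.4, -2, 0, 0, -0.3, 1], [-5.9, -16.4, -2, 0, 0, -0.3, 1], [-5.9, -16.4, -2, 0, 0, -0.3, 1]]])

```text
time_s: 28.0
tool_pos: [0.3866, -0.2967, 0.1413]
tcp_rot: [0.716, 3.059, 0.001]
contact_force: [-0.1, 0.0, 0.0]
opening: 1.0
gripper_force: 0.0
```

```bash
python3 - <<'E'
from pl import *
along((.4913,-.0063),.14,.122)
p,y,z,s=pose(); go((.385,-.2975,.031),y)
h=hulls("green",(.385,-.2975,.033),("scene",),30); print(fit(h,CUP,np.r_[.385,-.2975,0],.033,False),cv2.boundingRect(h[0][1]))
a=h[0][0]["frame"][80:240,150:340]
cv2.imwrite("pics/a10.png",cv2.resize(a,(712,600),interpolation=2)[:,:,::-1])
E
```

```text
scene edges [-58.3  58.8] spread [0.1 0.2] centre 0.26
t 28.05 pose [ 0.3868 -0.2965  0.1414] 2.682 tilt [0. 0.] shift cm [ -0.18  -0.1  -11.04] rz 0.0 q [-0.68  0.26  1.88  0.    1.   -1.79] F [ 0.8 -0.   0.2]
(array([ 0.38499272, -0.29729256, -0.04455369]), np.float64(0.09502291242362525)) (201, 135, 23, 28)
```

View pics/a10.png

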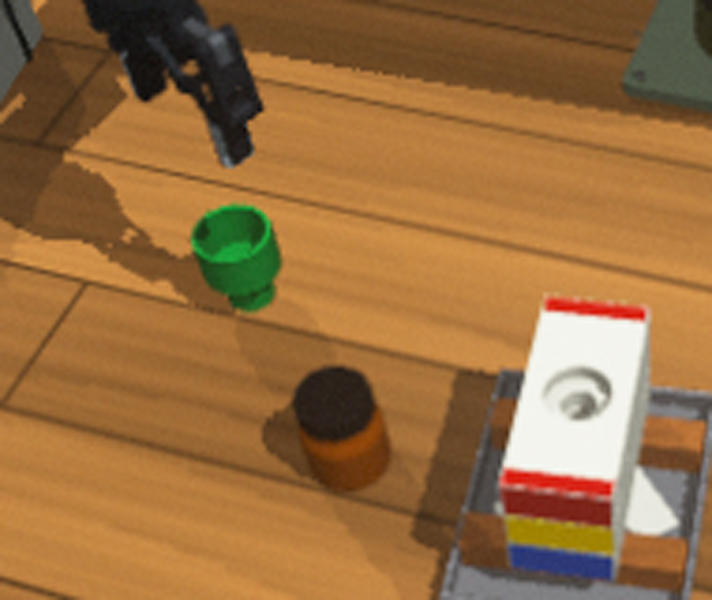

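Stack is seated and aligned; recess at (575,392), cup at (235,255). Descend on the cup.

Emit:
carry_out(plan=[[[-0.18, -0.05, -3, 0, 0, 0, 1], [-0.18, -0.05, -6, 0, 0, 0, 1], [-0.18, -0.05, -8.5, 0, 0, 0, 1], [-0.18, -0.05, -10, 0, 0, 0, 1], [-0.18, -0.05, -11, 0, 0, 0, 1], [-0.18, -0.05, -11, 0, 0, 0, 1], [-0.18, -0.05, -11, 0, 0, 0, 1]]])

```text
time_s: 28.8
tool_pos: [0.3852, -0.2979, 0.0317]
tcp_rot: [0.716, 3.058, -0.001]
contact_force: [0.8, 0.3, 0.2]
opening: 0.996
gripper_force: 0.0
```

Emit:
carry_out(plan=[[[0, 0, 0, 0, 0, 0, 0.85], [0, 0, 0, 0, 0, 0, 0.75], [0, 0, 0, 0, 0, 0, 0.65], [0, 0, 0, 0, 0, 0, 0.3], [0, 0, 0, 0, 0, 0, 0.3], [0, 0, 0, 0, 0, 0, 0.3]]], squeeze=25)

```text
time_s: 29.4
tool_pos: [0.3853, -0.2984, 0.0323]
tcp_rot: [0.717, 3.056, -0.001]
contact_force: [0.3, 2.1, 6.8]
opening: 0.637
gripper_force: 25.2
```

Emit:
carry_out(plan=[[[0, 0, 0.5, 0, 0, 0, 0.3], [0, 0, 3, 0, 0, 0, 0.3], [0, 0, 7, 0, 0, 0, 0.3], [0, 0, 11.5, 0, 0, 0, 0.3], [0, 0, 15.5, 0, 0, 0, 0.3], [1, 2.7, 16.5, 0, 0, 0, 0.3], [2.5, 6.9, 16.5, 0, 0, 0, 0.3], [4, 11, 16.5, 0, 0, 0, 0.3], [5.5, 15, 16.5, 0, 0, 0, 0.3], [7, 19.2, 16.5, 0, 0, 0, 0.3]]])

```text
time_s: 30.4
tool_pos: [0.4546, -0.1045, 0.1964]
tcp_rot: [0.718, 3.058, -0.0]
contact_force: [0.9, -0.3, -0.8]
opening: 0.635
gripper_force: 26.8
```

Emit:
carry_out(plan=[[[1.5, 4, 0, 0, 0, 0, 0.3], [2.7, 7.5, 0, 0, 0, 0, 0.3], [3.6, 10, 0, 0, 0, 0, 0.3], [3.6, 10, -1, 0, 0, 0, 0.3], [3.6, 10, -3, 0, 0, 0, 0.3], [3.6, 10, -3, 0, 0, 0, 0.3], [3.6, 10, -3, 0, 0, 0, 0.3]]])

```text
time_s: 31.1
tool_pos: [0.49, -0.0065, 0.166]
tcp_rot: [-0.718, -3.057, 0.001]
contact_force: [-0.6, -0.2, -0.6]
opening: 0.638
gripper_force: 26.9
```

```bash
python3 - <<'E'
from pl import *
p,y,z,s=pose(); go((.4916,-.0063,.142),y)
P=np.r_[p[:2],p[2]+.0007]
h=hulls("green",P,("scene",),40); x,e=fit(h,CUP,np.r_[p[:2],0],P[2],False); print((x[:2]-p[:2])*1000,e,cv2.boundingRect(h[0][1]))
# foot-based: lowest green rows centre -> offset
c=h[0][0]; hsv=cv2.cvtColor(c["frame"],cv2.COLOR_RGB2HSV); m=((hsv[...,0]>45)&(hsv[...,0]<85)&(hsv[...,1]>110)); 
for zz in(-.031,-.025,-.02):
    q=proj(c,P+[0,0,zz])[0]; r=int(round(q[1]+0)); cols=np.where(m[r,260:350])[0]+260; print(q.round(1),cols.min() if len(cols) else None,cols.max() if len(cols) else None)
a=c["frame"][80:230,220:380]
cv2.imwrite("pics/a11.png",cv2.resize(a,(640,600),interpolation=2)[:,:,::-1])
E
```

```text
t 31.1 pose [ 0.49   -0.0065  0.166 ] 2.68 tilt [-0.001 -0.   ] shift cm [ 0.16  0.02 -2.4 ] rz 0.0 q [-0.04  0.24  1.84 -0.    1.07 -1.15] F [-0.6 -0.2 -0.6]
[-0.49210793 -0.96442426] 0.45774456521739126 (289, 150, 22, 36)
[303.3 179.6] 297 311
[303.2 177.8] 295 311
[303.1 176.3] 293 308
```

View pics/a11.png

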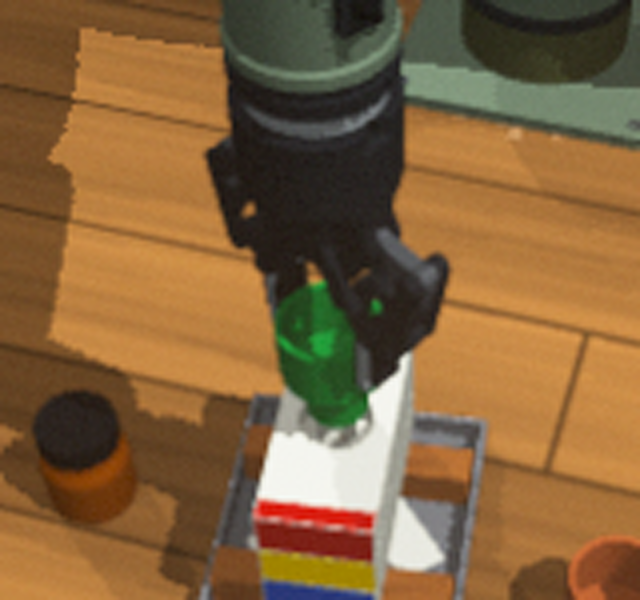

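```bash
cat > tilt.py <<'E'
from pl import *
from scipy.optimize import least_squares
def green(c,r0,r1,c0,c1):
    hsv=cv2.cvtColor(c["frame"],cv2.COLOR_RGB2HSV).astype(int); m=((hsv[...,0]>42)&(hsv[...,0]<88)&(hsv[...,1]>100)&(hsv[...,2]>35))
    o=np.zeros_like(m);o[r0:r1,c0:c1]=m[r0:r1,c0:c1];return o
T1=cyl((28,-2),(28,33));T2=cyl((17,-33),(17,-14))
def sil(c,p,tx,ty):
    R=Ro.from_rotvec([tx,ty,0]).as_matrix(); im=np.zeros((400*4,640*4),np.uint8)
    for M in(T1,T2,cyl((17,-14),(28,-2))):
        q=cv2.convexHull(np.float32(proj(c,M@R.T+p))); cv2.fillConvexPoly(im,np.int32((q+.5)*4),1)
    return im
if __name__=="__main__":
    c=optics.capture("scene"); p,y,z,s=pose(); p=p+[0,0,.0007]
    m=green(c,130,200,270,330); im=sil(c,p,0,0)[2::4,2::4]
    for r in range(146,190,2):
        a=np.where(m[r])[0]; b=np.where(im[r])[0]; print(r,(a.min(),a.max()) if len(a) else None,(b.min(),b.max()) if len(b) else None)
E
python3 tilt.py
```

```text
146 None None
148 None None
150 (np.int64(301), np.int64(301)) (np.int64(297), np.int64(307))
152 (np.int64(294), np.int64(301)) (np.int64(293), np.int64(311))
154 (np.int64(291), np.int64(302)) (np.int64(291), np.int64(313))
156 (np.int64(290), np.int64(315)) (np.int64(289), np.int64(315))
158 (np.int64(289), np.int64(314)) (np.int64(288), np.int64(315))
160 (np.int64(289), np.int64(307)) (np.int64(288), np.int64(315))
162 (np.int64(289), np.int64(307)) (np.int64(288), np.int64(315))
164 (np.int64(289), np.int64(308)) (np.int64(288), np.int64(315))
166 (np.int64(289), np.int64(307)) (np.int64(289), np.int64(316))
168 (np.int64(290), np.int64(308)) (np.int64(289), np.int64(316))
170 (np.int64(290), np.int64(308)) (np.int64(289), np.int64(316))
172 (np.int64(291), np.int64(307)) (np.int64(289), np.int64(316))
174 (np.int64(291), np.int64(308)) (np.int64(290), np.int64(315))
176 (np.int64(292), np.int64(308)) (np.int64(291), np.int64(314))
178 (np.int64(294), np.int64(310)) (np.int64(292), np.int64(312))
180 (np.int64(297), np.int64(311)) (np.int64(295), np.int64(311))
182 (np.int64(297), np.int64(311)) (np.int64(296), np.int64(310))
184 (np.int64(299), np.int64(309)) (np.int64(297), np.int64(309))
186 (np.int64(303), np.int64(305)) (np.int64(300), np.int64(306))
188 None None
```

```bash
python3 - <<'E'
from tilt import *
c=optics.capture("scene"); print(proj(c,np.array([[.4916,-.0063,.122],[.4916,-.0013,.122],[.4966,-.0063,.122]])).round(2))
d=np.array([.9902,.1395]);n=np.array([-.1395,.9902]);f=c["frame"].astype(float)
# lateral check of top block: white edges of top face near +x end in scene
s=f.min(2);y=np.arange(-45,45.1,.5)
for xo in(.04,.05):
    P=np.c_[np.array([.4916,-.0063])+xo*d+y[:,None]/1000*n,np.full(len(y),.122)]
    u=proj(c,P).astype(np.float32); v=cv2.remap(s.astype(np.float32),u[:,:1],u[:,1:],1)[:,0]; g=np.abs(np.gradient(v)); 
    print([(y[i],round(float(g[i]),1)) for i in np.argsort(-g)[:8]])
E
```

```text
[[303.46 184.06]
 [305.65 184.58]
 [302.73 185.82]]
[(np.float64(-32.0), 27.1), (np.float64(-31.5), 26.2), (np.float64(-31.0), 25.9), (np.float64(-32.5), 21.7), (np.float64(-30.5), 19.5), (np.float64(-33.0), 16.5), (np.float64(-34.0), 15.1), (np.float64(-33.5), 14.8)]
[(np.float64(-32.0), 21.9), (np.float64(-31.0), 21.7), (np.float64(-31.5), 21.7), (np.float64(-32.5), 18.1), (np.float64(-30.5), 14.9), (np.float64(-33.0), 13.5), (np.float64(-33.5), 12.3), (np.float64(-34.0), 11.8)]
```

Emit:
carry_out(plan=[[[0.3, -0.08, 0, 0, 0, 0, 0.3], [0.3, -0.08, -0.5, 0, 0, 0, 0.3], [0.3, -0.08, -0.9, 0, 0, 0, 0.3], [0.3, -0.08, -0.9, 0, 0, 0, 0.3], [0.3, -0.08, -0.9, 0, 0, 0, 0.3]]])

```text
time_s: 31.75
tool_pos: [0.4934, -0.0067, 0.1569]
tcp_rot: [-0.717, -3.058, 0.0]
contact_force: [0.1, 0.1, -0.9]
opening: 0.639
gripper_force: 26.9
```

```bash
python3 - <<'E'
from tilt import *
p,y,z,s=pose(); go((.4931,-.0073,.142),y)
c=optics.capture("scene")
m=green(c,130,205,270,330); P=np.array([.4916,-.0063,p[2]+.0007]); im=sil(c,P,0,0)[2::4,2::4]
for r in range(158,200,2):
    a=np.where(m[r])[0]; b=np.where(im[r])[0]; print(r,(a.min()-b.min(),a.max()-b.max()) if len(a) and len(b) else (len(a),len(b)))
cv2.imwrite("pics/a12.png",cv2.resize(c["frame"][140:210,265:345],(685,600),interpolation=2)[:,:,::-1])
E
```

```text
t 31.75 pose [ 0.4934 -0.0067  0.1569] 2.681 tilt [-0.001  0.   ] shift cm [-0.03 -0.06 -1.49] rz 0.0 q [-0.04  0.25  1.85  0.    1.04 -1.15] F [ 0.1  0.1 -0.9]
158 (np.int64(0), np.int64(-12))
160 (np.int64(0), np.int64(-1))
162 (np.int64(0), np.int64(-1))
164 (np.int64(0), np.int64(-9))
166 (np.int64(1), np.int64(-8))
168 (np.int64(0), np.int64(-8))
170 (np.int64(0), np.int64(-9))
172 (np.int64(1), np.int64(-9))
174 (np.int64(1), np.int64(-9))
176 (np.int64(1), np.int64(-8))
178 (np.int64(1), np.int64(-8))
180 (np.int64(0), np.int64(-5))
182 (np.int64(0), np.int64(-1))
184 (np.int64(1), np.int64(0))
186 (np.int64(0), np.int64(0))
188 (np.int64(1), np.int64(1))
190 (0, 0)
192 (0, 0)
194 (0, 0)
196 (0, 0)
198 (0, 0)
```

View pics/a12.png

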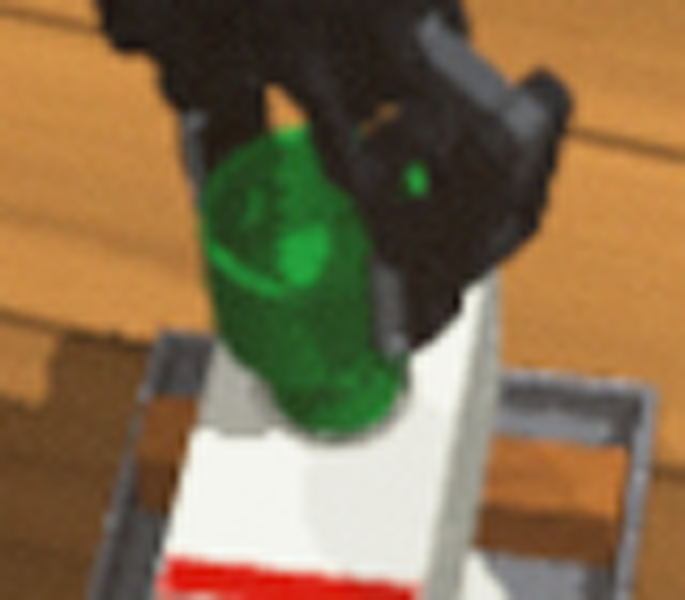

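Cup silhouette coincides with the target within half a pixel, foot just over the recess rim at (340,400). Lower.

Emit:
carry_out(plan=[[[0, -0.05, -0.3, 0, 0, 0, 0.3], [0, -0.05, -0.6, 0, 0, 0, 0.3], [0, -0.05, -0.85, 0, 0, 0, 0.3], [0, -0.05, -1.05, 0, 0, 0, 0.3], [0, -0.05, -1.2, 0, 0, 0, 0.3], [0, -0.05, -1.3, 0, 0, 0, 0.3], [0, -0.05, -1.35, 0, 0, 0, 0.3], [0, -0.05, -1.35, 0, 0, 0, 0.3]]])

```text
time_s: 32.6
tool_pos: [0.4934, -0.0073, 0.1435]
tcp_rot: [-0.717, -3.058, 0.0]
contact_force: [-2.1, -1.3, -0.9]
opening: 0.634
gripper_force: 26.9
```

Emit:
carry_out(plan=[[[0, 0, -0.05, 0, 0, 0, 0.3], [0, 0, -0.1, 0, 0, 0, 0.3], [0, 0, -0.14, 0, 0, 0, 0.3], [0, 0, -0.14, 0, 0, 0, 0.3]]])

```text
time_s: 33.0
tool_pos: [0.4936, -0.0073, 0.1425]
tcp_rot: [0.717, 3.058, -0.0]
contact_force: [-2.0, -1.6, 2.4]
opening: 0.634
gripper_force: 27.0
```

Emit:
carry_out(plan=[[[-0.08, -0.03, 0, 0, 0, 0, 0.3], [-0.1, -0.03, -0.05, 0, 0, 0, 0.3], [-0.1, -0.03, -0.06, 0, 0, 0, 0.3], [-0.1, -0.03, -0.06, 0, 0, 0, 0.3]]])

```text
time_s: 33.4
tool_pos: [0.4933, -0.0073, 0.1424]
tcp_rot: [0.717, 3.057, 0.001]
contact_force: [-1.4, 0.1, 5.8]
opening: 0.637
gripper_force: 27.2
```

Emit:
carry_out(plan=[[[0, 0, 0, 0, 0, 0, 0.7], [0, 0, 0, 0, 0, 0, 0.75], [0, 0, 0, 0, 0, 0, 0.9], [0, 0, 0, 0, 0, 0, 1], [0, 0, 0, 0, 0, 0, 1], [0, 0, 1, 0, 0, 0, 1], [0, 0, 4, 0, 0, 0, 1], [0, 0, 8, 0, 0, 0, 1], [-3, 0, 11, 0, 0, 0, 1], [-6, 0, 11, 0, 0, 0, 1]]])

```text
time_s: 34.4
tool_pos: [0.4348, -0.0076, 0.2564]
tcp_rot: [0.715, 3.049, 0.003]
contact_force: [0.4, 0.1, -0.4]
opening: 1.004
gripper_force: 0.0
```

```bash
python3 - <<'E'
from tilt import *
c=optics.capture("scene")
m=green(c,120,205,270,340); best=[]
def cost(x):
    im=sil(c,np.array([x[0]/100,x[1]/100,.143]),0,0); im=cv2.resize(im.astype(np.float32),(640,400),interpolation=cv2.INTER_AREA); return np.abs(im-m).sum()/m.sum()
r=minimize(cost,[49.16,-.63],method="Nelder-Mead",options=dict(initial_simplex=[[49.16,-.63],[49.6,-.63],[49.16,-.2]])); print(r.x,r.fun)
for z in(.146,.149):
    im=sil(c,np.array([.4916,-.0063,z]),0,0);print(z,np.abs(cv2.resize(im.astype(np.float32),(640,400),interpolation=3)-m).sum()/m.sum())
cv2.imwrite("pics/a13.png",cv2.resize(c["frame"][130:250,235:375],(700,600),interpolation=2)[:,:,::-1])
E
```

```text
[49.11832031 -0.53005859] 0.15081521739130435
0.146 0.16286231884057972
0.149 0.1855072463768116
```

View pics/a13.png

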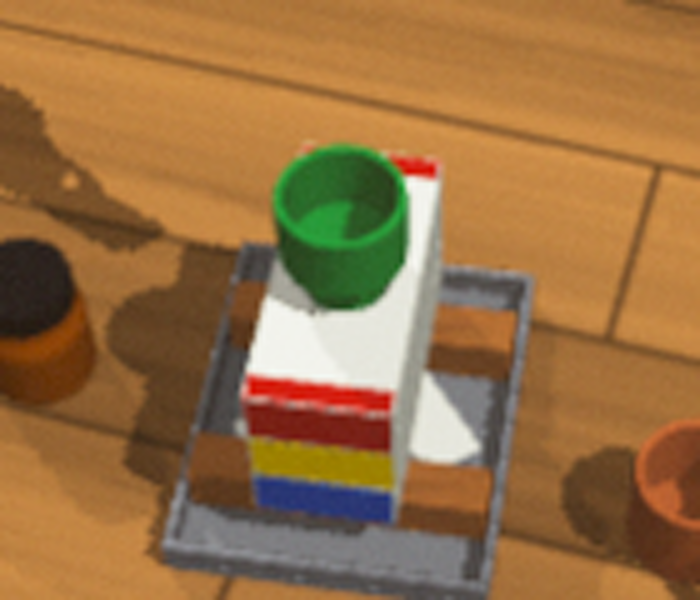

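The picture shows the stack, blue, yellow and red from the bottom up, level on the slats. The green cup stands upright in the recess at (340,225), about 1 mm off centre, and the hand is clear. I'll hold a moment so everything settles, then hand in.

Emit:
carry_out(plan=[[[-1, 0, 1, 0, 0, 0, 1], [-1, 0, 1, 0, 0, 0, 1], [-1, 0, 1, 0, 0, 0, 1], [-1, 0, 1, 0, 0, 0, 1], [-1, 0, 1, 0, 0, 0, 1]]])

```text
time_s: 34.95
tool_pos: [0.4229, -0.0075, 0.2611]
tcp_rot: [-0.717, -3.058, 0.0]
contact_force: [-0.9, -1.0, 0.6]
opening: 1.0
gripper_force: 0.0
```

```bash
python3 -c "
from bench import job
print(job.hand_in())"
```

```text
the job is handed in; nothing more can be done
None
```

The mould is assembled on the tray (base, middle, top, then the pouring cup) and handed in at about 35 s. The last picture showed it level and released; hand-in returned no verdict. One failed grasp had slid the red block about 16 mm along the table before I regripped it.

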